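Turn the brazed tube row round onto the filing rack

ROBOT

A 6-joint arm with a two-finger parallel gripper is mounted at the origin on the work surface. World frame = base frame: x ahead of the robot, y to its left, z up, the work surface at z = 0. Lengths are in m, angles in rad, forces in N, time in s.
With the tool pointing down it reaches from about 0.15 to 0.775 m from the base axis. Payload 6.1 kg.
Tool frame: the origin (TCP) lies on the centre line of the jaws, within the pads' length; the fingertips stand bot.tcp_to_tips ahead of it and the grasp point (between the pads) lies 5 mm behind it (bot.tcp_to_tips is the distance from the TCP to the fingertips, in m); z points along the fingers, x is the direction in which the jaws open and shut, and the axes are right-handed (so a half turn about z gives the same grasp; the last joint's range is limited). The gripper opens to 85 mm and grips with 20 to 120 N. Pads are 22 mm wide; open, the fingers measure 114 mm over their backs; the gripper's body (76 mm by 85 mm) begins 54 mm behind the grasp point. The pads swing forward as they close: fully open they stand 13 mm farther back than shut.
Start: joints at [1.174, 0.126, -0.04, 1.405, 0, 1.571], TCP at [0.203, 0.484, 0.245] pointing down, gripper open.
Joint ranges: [-2.72, 2.72], [-0.95, 1.95], [-1.27, 1.35], [-1.78, 2.02], [-1.46, 1.47], [-3.14, 3.14]. Speed limits (rad/s): [2.39, 2.39, 3.01, 3.14, 3.14, 3.14].

INTERFACE

Orientations are given as a rotation vector (axis times angle).
In Python, from rig import bot, grab_frame, camera_params, spot_in, trace, mark_of gives the robot as it stands. The module is installed in compiled form; this text tells all that it offers.
- The arm moves only by the tool carry_out, never from a script. Its argument "series" is a list of rows, each a list of 4 numbers: the shift along the world's x, y, z in cm, then the turn about the world's z in degrees. A call has 1 to 8 rows; each row is the pose to reach, as a shift and turn from the pose commanded when the call began; what a row does not reach only later rows make up. A row lasts 1/8 s, in which the tool goes at most 62.5 mm and 10.7 degrees, less where a joint would pass 70% of its speed; a pose out of reach is approached as far as the arm can. A call with a gripper value outside its range is refused whole. "claw" is the opening, from -1 (shut) to 1 (fully open), set as the call begins (left out, the last holds). The fingers move at their own pace and stop on an object; "grip_force" is the grip in N (left out, the last holds). Time passes only in rows, so rows that repeat a pose let the fingers close. It gives the time, the measured TCP pose, the force and the opening at its end, in the units of the state.
- bot.read_state(): the state, without advancing time (a new reading comes with each control period).
- grab_frame(name): name is "scene" or "top" or "wrist"; returns (picture, depth): 384x512x3 uint8, red, green, blue; 384x512 float32, m along the optical axis (not along the pixel's ray), 0 where there is no reading.
- camera_params(name): a dict with "intrinsics" (3x3 intrinsics, pixels), "rvec" (rotation vector, rad) and "tvec" (3), from world to camera coordinates, as OpenCV has them. Camera axes: x right, y down, z forward; pixel columns grow to the right and rows downward; lengths in m; the calibration is good to about 2 mm. The wrist camera is an equidistant fisheye: a pixel r from the principal point sees the ray r / f radians off the axis. A picture is of the moment at which its call begins: read the wrist's pose just before it. camera_params takes no time and is no camera call; for the wrist camera it gives the pose at the moment of the call.
- bot.finish_job(): hands the job in, once; it reports no verdict.
Trained networks look in the newest picture that a camera, given by its name, has taken for a name from the list of things; names that differ only in an ending like _2 or _b are one class to them, and where a whole thing is asked for, a point or a joint stands for the part that bears it (a point fixed in the world has none). Each returns a list of dicts, best first, with "p" (0 to 1); they miss things now and then, are a little off and sometimes report something else, mostly with a low value. They report only what shows in the picture. A call takes as long as a camera call. They do not tell look-alikes from the thing itself.
- spot_in(camera, name): "xy" ([column, row] in pixels, amid what is visible of it).
- trace(camera, name): "mask" (384x512 bool, what is visible of it) and "xy" ([column, row] in pixels, amid what is visible of it).
- mark_of(camera, name): "xy" ([column, row] in pixels: a listed point, or the origin of a listed thing).
The state is a dict: "time": time; "joint_pos": joint angles; "joint_vel": joint speeds; "tau": joint torques, N m; "eef_pos": TCP position; "tool_rot": TCP orientation; "force": force on the tool from outside, world axes, zero at the start; "moment": the same for the moment, N m; "gripper_width": finger opening in m.
Only numpy, scipy, OpenCV 4.12 (cv2) and the standard library are available. Lean on these libraries where they do the work, as an engineer would, in place of code of your own. Each camera call takes 0.05 s, during which the arm holds its last target.

TASK

Move the four brazed frame pieces one by one from the cooling rack to the empty filing rack, in reverse order: the piece that lies nearest the robot in its row goes into the saddle farthest from the robot, the next into the next, and so on until the farthest one lies nearest. Lay each piece centred across its saddle, down in both Vs, drop none onto the bench, and leave all of them lying still.

Things in the scene. Friction and masses are not known exactly. Their poses are not given: they have to be found in the camera images.
- shell_mid (a point): Bottom-bracket shell: the shortest and fattest of the four bare steel pieces, a plain tube 40 mm across and 83 mm long, about 0.2 kg. The point is at mid-length on its axis, y along the tube; seated in any saddle it is 84.3 mm above the bench. Starts in a saddle of the cooling rack; grip it across, at mid-length.
- head_tube_mid (a point): Head tube: bare steel tube 32 mm across and 130 mm long with a reinforcing ring 39 mm across and 12 mm long at each end, about 0.19 kg. The point is at mid-length on its axis, y along the tube; seated in any saddle it is 78.6 mm above the bench. Starts in a saddle of the cooling rack; grip it across, at mid-length.
- steerer_mid (a point): Fork steerer: the longest piece, bare steel tube 28.6 mm across and 170 mm long with a thin flange (46 mm across, 7 mm thick) centred 69.5 mm from the middle, towards +y, about 0.22 kg. The point is at mid-length on its axis, y along the tube; seated in any saddle it is 76.2 mm above the bench. Starts in a saddle of the cooling rack; grip it across, at mid-length.
- offcut_mid (a point): Seat-tube offcut: plain bare steel tube 28.6 mm across and 108 mm long, no rings or flange, about 0.1 kg. The point is at mid-length on its axis, y along the tube; seated in any saddle it is 76.2 mm above the bench. Starts in a saddle of the cooling rack; grip it across, at mid-length.
- cooling_rack: The rack that holds the four pieces at the start: fixed wooden plate 310 x 110 x 10 mm carrying four saddles in a row along its x axis at -105, -35, 35 and 105 mm. Origin: centre of the underside, on the bench; z up. x runs along the row, away from the robot; pieces lie along y.
- filing_rack: The empty rack: fixed wooden plate 310 x 110 x 10 mm with four saddles like the cooling rack's along its x axis at -105, -35, 35 and 105 mm (y = 0), their undersides 10 mm above the origin. Origin: centre of the underside, on the bench; z up. x runs along the row, away from the robot; pieces lie along y. It may be left or right.
- saddle_shell: The fixed saddle of the cooling rack in which the shell lies at the start, alike with all others: wooden foot 26 x 74 x 12 mm, two 90 degree V brackets open upward (10 mm thick, at y = -28 and +28 mm, 46 mm free between; V bottom 46, tips 69 mm above the foot's underside). Origin: centre of the foot's underside, 10 mm above the bench; axes as the rack's.
- saddle_head_tube: The fixed saddle of the cooling rack in which the head_tube lies at the start, alike with all others: wooden foot 26 x 74 x 12 mm, two 90 degree V brackets open upward (10 mm thick, at y = -28 and +28 mm, 46 mm free between; V bottom 46, tips 69 mm above the foot's underside). Origin: centre of the foot's underside, 10 mm above the bench; axes as the rack's.
- saddle_steerer: The fixed saddle of the cooling rack in which the steerer lies at the start, alike with all others: wooden foot 26 x 74 x 12 mm, two 90 degree V brackets open upward (10 mm thick, at y = -28 and +28 mm, 46 mm free between; V bottom 46, tips 69 mm above the foot's underside). Origin: centre of the foot's underside, 10 mm above the bench; axes as the rack's.
- saddle_offcut: The fixed saddle of the cooling rack in which the offcut lies at the start, alike with all others: wooden foot 26 x 74 x 12 mm, two 90 degree V brackets open upward (10 mm thick, at y = -28 and +28 mm, 46 mm free between; V bottom 46, tips 69 mm above the foot's underside). Origin: centre of the foot's underside, 10 mm above the bench; axes as the rack's.
Mind the look-alikes: they are no part of the job. Leave any red look-alike of the part that bears head_tube_mid alone.

How it is judged:
At the end, for the whole second after the job is handed in: Each piece lies at rest (under 20 mm/s) in the filing rack's saddle that mirrors its starting saddle (nearest to farthest): within 8 mm of the saddle along the row, within 15 mm of its centre across it, within 5 mm of its seated height, and within 0.12 rad of the rack's y axis (((x of saddle_shell in the frame of cooling_rack between -0.125 and -0.085 m and x of shell_mid in the frame of filing_rack between 0.097 and 0.113 m) or (x of saddle_shell in the frame of cooling_rack between -0.055 and -0.015 m and x of shell_mid in the frame of filing_rack between 0.027 and 0.043 m) or (x of saddle_shell in the frame of cooling_rack between 0.015 and 0.055 m and x of shell_mid in the frame of filing_rack between -0.043 and -0.027 m) or (x of saddle_shell in the frame of cooling_rack between 0.085 and 0.125 m and x of shell_mid in the frame of filing_rack between -0.113 and -0.097 m)) and y of shell_mid in the frame of filing_rack between -0.015 and 0.015 m and z of shell_mid in the frame of filing_rack between 0.0793 and 0.0893 m and angle between the y axis of each of shell_mid, head_tube_mid, steerer_mid, offcut_mid and the y axis of filing_rack, either way round below 0.12 rad and linear speed of each of shell, head_tube, steerer, offcut below 0.02 m/s and ((x of saddle_head_tube in the frame of cooling_rack between -0.125 and -0.085 m and x of head_tube_mid in the frame of filing_rack between 0.097 and 0.113 m) or (x of saddle_head_tube in the frame of cooling_rack between -0.055 and -0.015 m and x of head_tube_mid in the frame of filing_rack between 0.027 and 0.043 m) or (x of saddle_head_tube in the frame of cooling_rack between 0.015 and 0.055 m and x of head_tube_mid in the frame of filing_rack between -0.043 and -0.027 m) or (x of saddle_head_tube in the frame of cooling_rack between 0.085 and 0.125 m and x of head_tube_mid in the frame of filing_rack between -0.113 and -0.097 m)) and y of head_tube_mid in the frame of filing_rack between -0.015 and 0.015 m and z of head_tube_mid in the frame of filing_rack between 0.0736 and 0.0836 m and ((x of saddle_steerer in the frame of cooling_rack between -0.125 and -0.085 m and x of steerer_mid in the frame of filing_rack between 0.097 and 0.113 m) or (x of saddle_steerer in the frame of cooling_rack between -0.055 and -0.015 m and x of steerer_mid in the frame of filing_rack between 0.027 and 0.043 m) or (x of saddle_steerer in the frame of cooling_rack between 0.015 and 0.055 m and x of steerer_mid in the frame of filing_rack between -0.043 and -0.027 m) or (x of saddle_steerer in the frame of cooling_rack between 0.085 and 0.125 m and x of steerer_mid in the frame of filing_rack between -0.113 and -0.097 m)) and y of steerer_mid in the frame of filing_rack between -0.015 and 0.015 m and z of steerer_mid in the frame of filing_rack between 0.0712 and 0.0812 m and ((x of saddle_offcut in the frame of cooling_rack between -0.125 and -0.085 m and x of offcut_mid in the frame of filing_rack between 0.097 and 0.113 m) or (x of saddle_offcut in the frame of cooling_rack between -0.055 and -0.015 m and x of offcut_mid in the frame of filing_rack between 0.027 and 0.043 m) or (x of saddle_offcut in the frame of cooling_rack between 0.015 and 0.055 m and x of offcut_mid in the frame of filing_rack between -0.043 and -0.027 m) or (x of saddle_offcut in the frame of cooling_rack between 0.085 and 0.125 m and x of offcut_mid in the frame of filing_rack between -0.113 and -0.097 m)) and y of offcut_mid in the frame of filing_rack between -0.015 and 0.015 m and z of offcut_mid in the frame of filing_rack between 0.0712 and 0.0812 m); the robot touches nothing.
It fails at once if the shell is dropped to the bench (height (world z) of shell_mid below 0.04 m).
It fails at once if the head_tube is dropped to the bench (height (world z) of head_tube_mid below 0.04 m).
It fails at once if the steerer is dropped to the bench (height (world z) of steerer_mid below 0.04 m).
It fails at once if the offcut is dropped to the bench (height (world z) of offcut_mid below 0.04 m).
It also fails if it takes over 99 s, if anything falls off the work surface, if the arm or the gripper's body presses on something with over 40 N, if the wrist force passes 120 N, or if a joint passes its speed limit or range.

## Working session

There is one attempt and no reset: what is moved stays moved. The work goes in short steps, Python scripts to look and compute and a tool call to move; the robot and the scene stay as the last step left them, time stands still between calls to the robot, and variables do not carry over. Pictures are saved under pics/ and viewed, and the job is handed in when it is done.

Besides the shell and the picture viewer there is one more tool, called after "Request:" as a command line: name --pt "numbers of a row" for each row, then --argument value for the rest. carry_out: Moves the arm, as the interface text tells. Its arguments: {"type":"object","properties":{"series":{"type":"array"},"claw":{"type":"number"},"grip_force":{"type":"number"}},"required":["series"]}

```bash
mkdir -p pics
python3 - <<'E'
from rig import bot, grab_frame, camera_params
import cv2, numpy as np
print(bot.read_state(), bot.tcp_to_tips)
for n in ["scene","top"]:
    im,d=grab_frame(n); cv2.imwrite(f"pics/{n}0.png",im[:,:,::-1]); np.savez(f"{n}0.npz",im=im,d=d)
    print(camera_params(n))
E
```

```text
{'time': 0.0, 'joint_pos': array([ 1.17400079e+00,  1.26374086e-01, -4.05915085e-02,  1.40538234e+00,
       -1.12458671e-05,  1.57080557e+00]), 'joint_vel': array([-0.00060171, -0.00110506, -0.00054224,  0.00035694, -0.00014655,
       -0.00023633]), 'tau': array([-9.00795590e-05, -4.35914040e+01,  3.52924955e+01,  1.71491521e-02,
        6.05307378e-05, -1.15924959e-05]), 'eef_pos': array([0.20275324, 0.48386547, 0.2445391 ]), 'tool_rot': array([ 2.61499243e+00,  1.73952784e+00, -2.01893046e-03]), 'force': array([-0.27945567, -0.13778835,  0.23645103]), 'moment': array([0.0205945 , 0.01800155, 0.0430462 ]), 'gripper_width': 0.08536846898839023} 0.014
{'intrinsics': array([[448.28644293,   0.        , 251.47059649],
       [  0.        , 448.28644293, 194.21644744],
       [  0.        ,   0.        ,   1.        ]]), 'rvec': array([ 2.24470849,  0.64476132, -0.27837224]), 'tvec': array([-0.53627842, -0.16891857,  1.23184199])}
{'intrinsics': array([[489.52995754,   0.        , 257.5996074 ],
       [  0.        , 489.52995754, 183.43920153],
       [  0.        ,   0.        ,   1.        ]]), 'rvec': array([ 2.1311013 , -2.19689673,  0.08724273]), 'tvec': array([0.00946972, 0.63194973, 1.18238716])}
```

View pics/scene0.png

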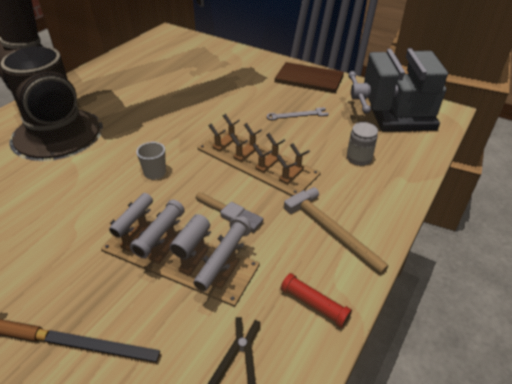

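View pics/top0.png

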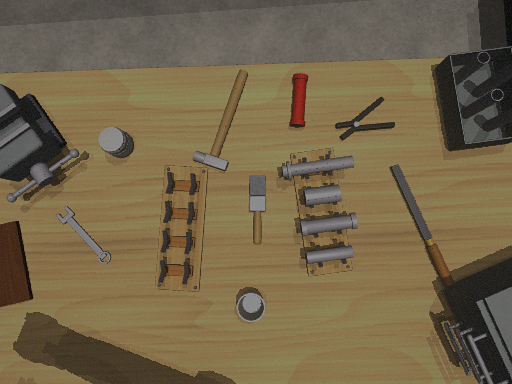

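```bash
cat > h.py <<'E'
from rig import bot, grab_frame, camera_params, spot_in, trace, mark_of
import cv2, numpy as np
def cam(n):
    p=camera_params(n); R=cv2.Rodrigues(np.array(p["rvec"]))[0]; return np.array(p["intrinsics"]),R,np.array(p["tvec"])
def cloud(n,d):
    K,R,t=cam(n); v,u=np.mgrid[0:384,0:512]
    P=np.stack([(u-K[0,2])/K[0,0]*d,(v-K[1,2])/K[1,1]*d,d],-1)
    return (P-t)@R
def ray(n,xy,z):
    K,R,t=cam(n); c=-R.T@t; r=R.T@np.linalg.inv(K)@[xy[0],xy[1],1]
    return c+r*(z-c[2])/r[2]
def proj(n,X):
    K,R,t=cam(n); p=K@(R@np.asarray(X)+t); return p[:2]/p[2]
E
python3 - <<'E'
from h import *
for n in ["top"]:
    im,d=grab_frame(n); W=cloud(n,d)
    for nm,z in [("shell_mid",.0843),("head_tube_mid",.0786),("steerer_mid",.0762),("offcut_mid",.0762)]:
        for r in mark_of(n,nm)[:3]: print("mark",nm,np.round(r["xy"],1),round(r["p"],2),ray(n,r["xy"],z).round(4))
        for r in trace(n,nm)[:3]:
            m=r["mask"]; P=W[m&(d>0)]; 
            zt=np.percentile(P[:,2],98); print("  tr",r["xy"],round(r["p"],2),m.sum(),P[P[:,2]>zt-.03].mean(0).round(4),"ztop",zt.round(4))
    for nm,z in [("cooling_rack",0),("filing_rack",0),("saddle_shell",.01)]:
        for r in mark_of(n,nm)[:5]: print("mark",nm,np.round(r["xy"],1),round(r["p"],2),ray(n,r["xy"],z).round(4))
        for r in trace(n,nm)[:5]: 
            m=r["mask"]; P=W[m&(d>0)]; q=P[(P[:,2]<.02)][:,:2].astype(np.float32); rc=cv2.minAreaRect(q)
            print("  tr",r["xy"],round(r["p"],2),m.sum(),rc)
print(bot.read_state()["time"])
E
```

```text
mark shell_mid [322.1 193.1] 0.71 [ 0.5991 -0.1619  0.0843]
  tr [329.6, 254.4] 0.25 568 [ 0.4562 -0.1719  0.0871] ztop 0.0934
mark head_tube_mid [328.8 223.7] 0.79 [ 0.5268 -0.1752  0.0786]
mark head_tube_mid [297.5  97.2] 0.65 [ 0.8336 -0.113   0.0786]
  tr [298.3, 97.1] 0.78 674 [ 0.8395 -0.1189  0.0324] ztop 0.0409
  tr [330.4, 226.0] 0.68 824 [ 0.5261 -0.1733  0.0915] ztop 0.0992
mark steerer_mid [315.2 168.3] 0.84 [ 0.6595 -0.1489  0.0762]
  tr [314.9, 164.8] 0.61 840 [ 0.6631 -0.1517  0.0878] ztop 0.0982
mark offcut_mid [331.7 254.7] 0.74 [ 0.4543 -0.1791  0.0762]
  tr [331.5, 254.5] 0.91 531 [ 0.4563 -0.1724  0.0875] ztop 0.0935
mark cooling_rack [318.6 210.5] 0.84 [ 0.5616 -0.161   0.    ]
  tr [320.0, 209.1] 0.95 2678 ((0.5594793558120728, -0.1656426191329956), (0.31162118911743164, 0.11187797039747238), 6.503804683685303)
mark filing_rack [181.8 230.8] 0.89 [0.5209 0.1855 0.    ]
mark filing_rack [317.1 165.8] 0.22 [ 0.6752 -0.1619  0.    ]
  tr [181.5, 225.1] 0.81 5490 ((0.5290800333023071, 0.18693578243255615), (0.11607766151428223, 0.3122704029083252), 85.22791290283203)
  tr [329.4, 256.7] 0.31 625 ((0.4526955187320709, -0.1820524036884308), (0.03387707471847534, 0.12157262861728668), 6.660800933837891)
mark saddle_shell [322.3 197.1] 0.61 [ 0.5945 -0.1706  0.01  ]
  tr [314.9, 202.9] 0.53 26 ((0.0, 0.0), (0.0, 0.0), 0.0)
0.85
```

```bash
python3 - <<'E'
from h import *
from sklearn import x if False else None
E
python3 - <<'E'
from h import *
d=np.load("top0.npz")["d"]; W=cloud("top",d).reshape(-1,3)
def plate(c,name):
    P=W[(np.abs(W[:,0]-c[0])<.2)&(np.abs(W[:,1]-c[1])<.1)]
    for lo,hi in [(.006,.014)]:
        q=P[(P[:,2]>lo)&(P[:,2]<hi)][:,:2].astype(np.float32)
        print(name,len(q),cv2.minAreaRect(q), "medz",np.median(P[(P[:,2]>lo)&(P[:,2]<hi)][:,2]))
plate((.56,-.165),"cool"); plate((.529,.187),"fil")
print("bench z",np.median(W[(np.abs(W[:,0]-.5)<.05)&(np.abs(W[:,1])<.03)][:,2]))
# brackets on filing
P=W[(np.abs(W[:,0]-.529)<.16)&(np.abs(W[:,1]-.187)<.06)&(W[:,2]>.05)]
print(len(P),P[:,2].max())
a=np.radians(-4.8); R=np.array([[np.cos(a),np.sin(a)],[-np.sin(a),np.cos(a)]])
q=(P[:,:2]-[.529,.187])@R.T
for xc in (-.105,-.035,.035,.105):
  for s in (-1,1):
    k=q[(np.abs(q[:,0]-xc)<.034)&(q[:,1]*s>0)]; 
    print(xc,s,len(k),((k.min(0)+k.max(0))/2).round(4),np.ptp(k,axis=0).round(3))
a=np.radians(6.5); R=np.array([[np.cos(a),np.sin(a)],[-np.sin(a),np.cos(a)]])
P=W[(np.abs(W[:,0]-.56)<.2)&(np.abs(W[:,1]+.165)<.12)&(W[:,2]>.06)]
q=(P[:,:2]-[.5595,-.1656])@R.T
for xc in (-.105,-.035,.035,.105):
    m=(np.abs(q[:,0]-xc)<.03); k=q[m]; z=P[m,2]
    m2=z>.082; k2=k[m2]
    print(xc,len(k2),"ylim",np.percentile(k2[:,1],[0,1,99,100]).round(4),"xmid",((np.percentile(k2[:,0],2)+np.percentile(k2[:,0],98))/2).round(4),"slope",np.polyfit(k2[:,1],k2[:,0],1).round(4),"zmax",np.percentile(z,95).round(4))
E
```

```text
cool 2596 ((0.5614876747131348, -0.16342273354530334), (0.189926877617836, 0.4022156298160553), 88.19398498535156) medz 0.009827473840500566
fil 3348 ((0.5278070569038391, 0.18863505125045776), (0.19752968847751617, 0.37683284282684326), 89.56932830810547) medz 0.009984862074569499
bench z 0.017939051160443177
829 0.085895106940548
-0.105 -1 103 [-0.1041 -0.0289] [0.049 0.011]
-0.105 1 113 [-0.104   0.0276] [0.052 0.011]
-0.035 -1 104 [-0.034  -0.0295] [0.05  0.011]
-0.035 1 106 [-0.0338  0.0267] [0.052 0.011]
0.035 -1 100 [ 0.0356 -0.0298] [0.052 0.011]
0.035 1 104 [0.0363 0.026 ] [0.05  0.012]
0.105 -1 97 [ 0.1061 -0.0306] [0.051 0.01 ]
0.105 1 102 [0.1059 0.0251] [0.051 0.011]
-0.105 500 ylim [-0.0496 -0.0483  0.0581  0.0587] xmid -0.1038 slope [ 0.0036 -0.1037] zmax 0.0921
-0.035 765 ylim [-0.0691 -0.0678  0.0609  0.0616] xmid -0.0341 slope [ 0.0022 -0.0342] zmax 0.0974
0.035 613 ylim [-0.0406 -0.039   0.0425  0.0427] xmid 0.0355 slope [-0.0039  0.0351] zmax 0.1059
0.105 778 ylim [-0.0848 -0.0828  0.0836  0.0853] xmid 0.1053 slope [0.0025 0.105 ] zmax 0.0933  File "<stdin>", line 2
    from sklearn import x if False else None
                          ^^
SyntaxError: invalid syntax
```

```bash
cat >> h.py <<'E'
def T(c,a,p):
    a=np.radians(a); return np.array([c[0]+np.cos(a)*p[0]-np.sin(a)*p[1], c[1]+np.sin(a)*p[0]+np.cos(a)*p[1]])
C=((.5595,-.1656),6.4); F=((.5299,.1852),-5.1)
PICK=dict(off=(-.1038,.0048),head=(-.0341,-.0038),shell=(.0353,.001),steer=(.1052,.0004))
PLACE=dict(off=.105,head=.035,shell=-.035,steer=-.105)
def yaw():
    R=cv2.Rodrigues(np.array(bot.read_state()["tool_rot"]))[0]; return np.degrees(np.arctan2(R[1,0],R[0,0]))
E
python3 - <<'E'
from h import *
print(bot.read_state()["eef_pos"],yaw())
for k in PICK: print(k,T(*C,PICK[k]).round(4),T(*F,(PLACE[k],0)).round(4))
# compare scene cam on filing brackets
d=np.load("scene0.npz")["d"]; W=cloud("scene",d).reshape(-1,3)
P=W[(np.abs(W[:,0]-.53)<.16)&(np.abs(W[:,1]-.185)<.06)&(W[:,2]>.055)]
a=np.radians(-5.1); R=np.array([[np.cos(a),np.sin(a)],[-np.sin(a),np.cos(a)]])
q=(P[:,:2]-F[0])@R.T
for xc in (-.105,-.035,.035,.105):
  for s in (-1,1):
    k=q[(np.abs(q[:,0]-xc)<.034)&(q[:,1]*s>0)]; 
    if len(k): print(xc,s,len(k),((k.min(0)+k.max(0))/2).round(4),np.ptp(k,axis=0).round(3))
E
```

```text
[0.2028895  0.48417865 0.24530039] 67.26415244228093
off [ 0.4558 -0.1724] [0.6345 0.1759]
head [ 0.526  -0.1732] [0.5648 0.1821]
shell [ 0.5945 -0.1607] [0.495  0.1883]
steer [ 0.664  -0.1535] [0.4253 0.1945]
-0.105 -1 74 [-0.1029 -0.0283] [0.053 0.013]
-0.105 1 68 [-0.1014  0.0293] [0.047 0.016]
-0.035 -1 81 [-0.0333 -0.0282] [0.054 0.013]
-0.035 1 74 [-0.0332  0.0273] [0.05  0.015]
0.035 -1 90 [ 0.0381 -0.0288] [0.05  0.013]
0.035 1 83 [0.0387 0.0278] [0.051 0.014]
0.105 -1 100 [ 0.1066 -0.0288] [0.049 0.014]
0.105 1 91 [0.1084 0.0272] [0.05  0.013]
```

Request:
carry_out --pt "3 -7 -0.5 -8" --pt "6 -13 -1 -16" --pt "8 -19 -1.5 -24" --pt "11 -25 -2 -32" --pt "13 -31 -2.5 -40" --pt "15 -37 -3 -46" --pt "17 -43 -3.5 -54" --pt "19 -48 -4 -60.9" --claw 0.3 --grip_force 80

```text
time: 1.85
eef_pos: [0.3868, 0.0193, 0.2072]
tool_rot: [-3.137, -0.168, -0.003]
force: [1.6, 0.4, 0.5]
gripper_width: 0.0556
```

Request:
carry_out --pt "2 -5.5 0 0" --pt "4 -11 0 0" --pt "6.3 -17.6 0 0" --pt "6.3 -17.6 0 0" --pt "6.3 -17.6 0 0" --pt "6.3 -17.6 0 0"

```text
time: 2.6
eef_pos: [0.4491, -0.1536, 0.207]
tool_rot: [-3.136, -0.177, 0.0]
force: [-0.7, -0.4, -0.5]
gripper_width: 0.0558
```

Run:
```python
from h import *
s=bot.read_state(); print(s["eef_pos"],yaw(),s["gripper_width"],s["joint_pos"])
im,d=grab_frame("wrist"); cv2.imwrite("pics/w1.png",im[:,:,::-1]); print(camera_params("wrist"))
```

```text
[ 0.44908126 -0.15363741  0.20701494] 6.443463097802619 0.05582900907286362 [-3.29794866e-01  3.37424988e-02 -2.23757187e-01  1.31351262e+00
  2.72795041e-04  1.12854180e+00]
{'intrinsics': array([[297.31863964,   0.        , 256.71075553],
       [  0.        , 297.31863964, 188.16440683],
       [  0.        ,   0.        ,   1.        ]]), 'rvec': array([-2.83229951, -0.16000318, -0.02507512]), 'tvec': array([-0.42908269, -0.22110397,  0.28225113])}
```

View pics/w1.png

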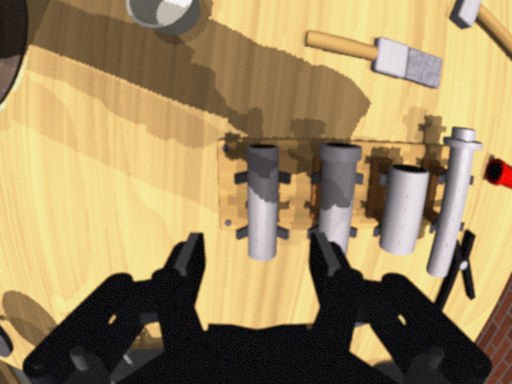

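```bash
cat >> h.py <<'E'
def wcloud(d):
    p=camera_params("wrist"); K=np.array(p["intrinsics"]); R=cv2.Rodrigues(np.array(p["rvec"]))[0]; t=np.array(p["tvec"])
    v,u=np.mgrid[0:384,0:512]; x=(u-K[0,2])/K[0,0]; y=(v-K[1,2])/K[1,1]; th=np.hypot(x,y)+1e-9; 
    k=np.tan(np.minimum(th,1.4))/th
    P=np.stack([x*k*d,y*k*d,d],-1); P[th>1.2]=np.nan
    return (P-t)@R
def inframe(W,c,a):
    a=np.radians(a); R=np.array([[np.cos(a),np.sin(a)],[-np.sin(a),np.cos(a)]]); Q=W.copy(); Q[...,:2]=(W[...,:2]-c)@R.T; return Q
def tubes(W,c=C,zcut=.082):
    q=inframe(W.reshape(-1,3),*c)
    for xc in (-.105,-.035,.035,.105):
        m=(np.abs(q[:,0]-xc)<.03)&(np.abs(q[:,1])<.11)&(q[:,2]>zcut)&(q[:,2]<.115); k=q[m]
        if len(k)>30: print(xc,len(k),"ylim",np.percentile(k[:,1],[1,99]).round(4),"xmid",((np.percentile(k[:,0],2)+np.percentile(k[:,0],98))/2).round(4),"slope",np.polyfit(k[:,1],k[:,0],1)[0].round(4),"z",np.percentile(k[:,2],97).round(4))
E
python3 - <<'E'
from h import *
im,d=grab_frame("wrist"); tubes(wcloud(d))
E
```

```text
-0.105 3175 ylim [-0.0473  0.0587] xmid -0.1034 slope -0.0016 z 0.0912
-0.035 3173 ylim [-0.0353  0.0617] xmid -0.0345 slope -0.0399 z 0.0979
0.035 3209 ylim [-0.0391  0.043 ] xmid 0.0332 slope 0.0188 z 0.1049
0.105 2720 ylim [-0.0819  0.0842] xmid 0.1016 slope -0.0087 z 0.0975
```

Request:
carry_out --pt "0.7 -1.9 0 0" --pt "0.7 -1.9 0 0" --pt "0.7 -1.9 -3 0" --pt "0.7 -1.9 -6 0" --pt "0.7 -1.9 -9 0" --pt "0.7 -1.9 -12 0" --pt "0.7 -1.9 -13.6 0" --pt "0.7 -1.9 -13.6 0"

```text
time: 3.7
eef_pos: [0.4558, -0.1735, 0.0701]
tool_rot: [-3.136, -0.174, 0.003]
force: [0.5, -0.5, 0.9]
gripper_width: 0.0557
```

Request:
carry_out --pt "0 0 0 0" --pt "0 0 0 0" --pt "0 0 0 0" --pt "0 0 0 0" --pt "0 0 0 0" --claw -1 --grip_force 80

```text
time: 4.32
eef_pos: [0.4565, -0.1742, 0.0725]
tool_rot: [3.135, 0.174, 0.001]
force: [-5.0, -0.4, 5.7]
gripper_width: 0.0262
```

Request:
carry_out --pt "0 0 1 0" --pt "0 0 3 0" --pt "0 0 6 0" --pt "0 0 9 0" --pt "0 0 12 0" --pt "0 0 14 0" --pt "0 0 14 0" --pt "0 0 14 0"

```text
time: 5.32
eef_pos: [0.4563, -0.1736, 0.2105]
tool_rot: [-3.137, -0.174, 0.0]
force: [-0.1, -0.7, -0.8]
gripper_width: 0.0264
```

Run:
```python
from h import *
s=bot.read_state(); print(s["eef_pos"],yaw(),s["gripper_width"],s["force"],s["moment"])
im,d=grab_frame("wrist"); cv2.imwrite("pics/w2.png",im[:,:,::-1]); np.savez("w2.npz",d=d,W=wcloud(d))
W=wcloud(d); q=inframe(W.reshape(-1,3),s["eef_pos"][:2],6.4); q[:,2]-=s["eef_pos"][2]
m=(np.abs(q[:,0])<.012)&(np.abs(q[:,1])<.1)&(np.abs(q[:,2])<.04); k=q[m]
print(len(k)); 
for y0 in np.arange(-.07,.07,.01):
    j=k[np.abs(k[:,1]-y0)<.005]
    if len(j)>5: print(y0.round(2),len(j),np.percentile(j[:,2],95).round(4),np.median(j[:,0]).round(4))
print(k[:,1].min(),k[:,1].max())
```

```text
[ 0.45629185 -0.1736466   0.21050977] 6.366056085846451 0.026414792804017845 [-0.10999135 -0.66437971 -0.76626844] [ 0.01304425 -0.00637584  0.01611052]
9778
-0.03 447 0.0177 -0.0001
-0.02 717 0.0178 -0.0
-0.01 819 0.0178 -0.0
0.0 898 0.0178 -0.0
0.01 1012 0.0179 -0.0
0.02 1131 0.0179 -0.0
0.03 1249 0.0179 -0.0
0.04 1366 0.0179 -0.0
0.05 1457 0.0179 -0.0
0.06 682 0.0171 -0.0
-0.0348479311360149 0.056529004268618115
```

View pics/w2.png

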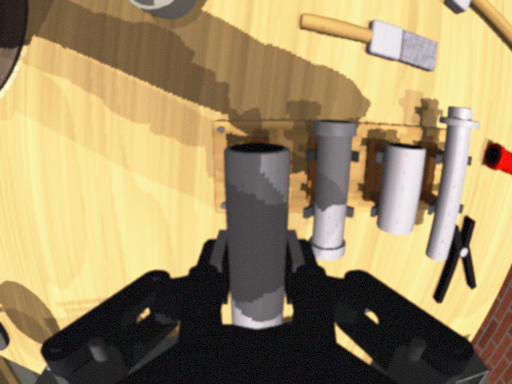

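Request:
carry_out --pt "2.5 5 0 -2" --pt "5 10 0 -4" --pt "7.7 15 0 -6" --pt "10.3 20 0 -8" --pt "12.9 25 0 -10" --pt "15.4 30 0 -11.5" --pt "17.9 34.7 0 -11.5" --pt "17.9 34.7 0 -11.5"

```text
time: 6.38
eef_pos: [0.6358, 0.1765, 0.2079]
tool_rot: [3.138, -0.134, -0.005]
force: [-0.1, -0.6, -1.2]
gripper_width: 0.0265
```

Request:
carry_out --pt "0 0 0 0" --pt "0 0 0 0" --pt "0 0 0 0" --pt "0 0 0 0"

```text
time: 6.88
eef_pos: [0.6353, 0.1725, 0.2114]
tool_rot: [-3.138, 0.142, -0.001]
force: [-0.7, 0.1, -0.4]
gripper_width: 0.0266
```

```bash
cat >> h.py <<'E'
def held(a,r,half=None):
    s=bot.read_state(); print("tcp",s["eef_pos"].round(4),"yaw",yaw().round(2),"w",s["gripper_width"].round(4),"F",s["force"].round(1),"t",s["time"])
    im,d=grab_frame("wrist"); W=wcloud(d); q=inframe(W.reshape(-1,3),s["eef_pos"][:2],yaw()); q[:,2]-=s["eef_pos"][2]
    m=(np.abs(q[:,0])<.01)&(np.abs(q[:,1])<.11)&(np.abs(q[:,2])<.05); k=q[m]
    for y0 in (-.02,0,.02,.04,.06):
        j=k[np.abs(k[:,1]-y0)<.004]
        if len(j)>5: print(y0,"axis z rel",(np.percentile(j[:,2],95)-r).round(4))
    print("y end",np.percentile(k[:,1],[.1,99.5]).round(4)); return im,W
def saddles(W,z=.055):
    q=inframe(W.reshape(-1,3),*F); q=q[(q[:,2]>z)&(q[:,2]<.09)]
    for xc in (-.105,-.035,.035,.105):
      for s in (-1,1):
        k=q[(np.abs(q[:,0]-xc)<.034)&(np.abs(q[:,1]-s*.028)<.02)]
        if len(k)>20: print(xc,s,len(k),((k.min(0)+k.max(0))/2).round(4),np.ptp(k,axis=0).round(3))
E
python3 - <<'E'
from h import *
im,W=held(-5.1,.0143); cv2.imwrite("pics/w3.png",im[:,:,::-1]); saddles(W)
E
```

```text
Traceback (most recent call last):
  File "h.py", line 35, in held
    s=bot.read_state(); print("tcp",s["eef_pos"].round(4),"yaw",yaw().round(2),"w",s["gripper_width"].round(4),"F",s["force"].round(1),"t",s["time"])
                                                                                   ^^^^^^^^^^^^^^^^^^^^^^^^
AttributeError: 'float' object has no attribute 'round'
```

```bash
sed -i 's/s\["gripper_width"\].round(4)/round(s["gripper_width"],4)/' h.py
python3 - <<'E'
from h import *
im,W=held(-5.1,.0143); cv2.imwrite("pics/w3.png",im[:,:,::-1]); saddles(W)
E
```

```text
tcp [0.6353 0.1725 0.2114] yaw -5.19 w 0.0266 F [-0.7  0.1 -0.4] t 6.875
-0.02 axis z rel 0.0039
0 axis z rel 0.0039
0.02 axis z rel 0.0039
0.04 axis z rel 0.004
0.06 axis z rel 0.0009
y end [-0.0321  0.0565]
-0.105 -1 352 [-0.1038 -0.0268  0.0672] [0.051 0.011 0.024]
-0.105 1 349 [-0.1033  0.0293  0.0671] [0.052 0.011 0.024]
-0.035 -1 468 [-0.0352 -0.0272  0.0673] [0.053 0.012 0.024]
-0.035 1 476 [-0.0342  0.0289  0.0673] [0.053 0.011 0.025]
0.035 -1 572 [ 0.0353 -0.0269  0.0679] [0.053 0.011 0.025]
0.035 1 609 [0.0353 0.0287 0.0677] [0.052 0.011 0.025]
0.105 1 158 [0.1061 0.0324 0.0671] [0.051 0.003 0.023]
```

View pics/w3.png

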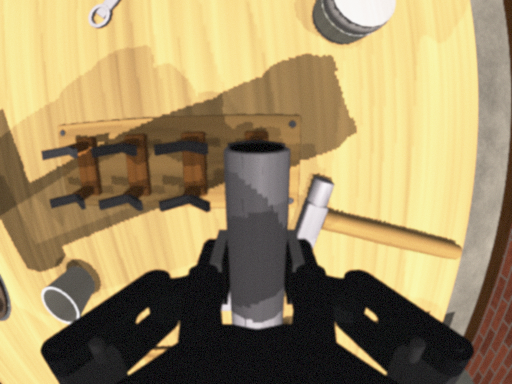

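Request:
carry_out --pt "0 0.15 -3 0" --pt "0 0.15 -6 0" --pt "0 0.15 -9 0" --pt "0 0.15 -11.5 0" --pt "0 0.15 -13 0" --pt "0 0.15 -13.8 0" --pt "0 0.15 -13.8 0" --pt "0 0.15 -13.8 0"

```text
time: 7.92
eef_pos: [0.6359, 0.1749, 0.0737]
tool_rot: [-3.138, 0.141, -0.002]
force: [-0.3, -0.3, 0.7]
gripper_width: 0.0266
```

Request:
carry_out --pt "0 0 -0.1 0" --pt "0 0 -0.1 0"

```text
time: 8.18
eef_pos: [0.6359, 0.1749, 0.0735]
tool_rot: [-3.138, 0.141, -0.003]
force: [-3.0, -0.8, 6.1]
gripper_width: 0.0263
```

Request:
carry_out --pt "0 0 0 0" --pt "0 0 0 0" --pt "0 0 0 0" --pt "0 0 2 0" --pt "0 0 5 0" --pt "0 0 9 0" --pt "0 0 13 0" --pt "0 0 13 0" --claw 0.3

```text
time: 9.18
eef_pos: [0.6371, 0.1751, 0.2059]
tool_rot: [-3.136, 0.141, -0.01]
force: [0.7, 0.5, 1.3]
gripper_width: 0.0557
```

Run:
```python
from h import *
s=bot.read_state(); print(s["eef_pos"].round(4),yaw(),s["time"])
im,d=grab_frame("wrist"); cv2.imwrite("pics/w4.png",im[:,:,::-1]); tubes(wcloud(d),F,.083)
```

```text
[0.6371 0.1751 0.2059] -5.139514886402193 9.175
0.105 2896 ylim [-0.0519  0.0537] xmid 0.1042 slope 0.004 z 0.0888
```

View pics/w4.png

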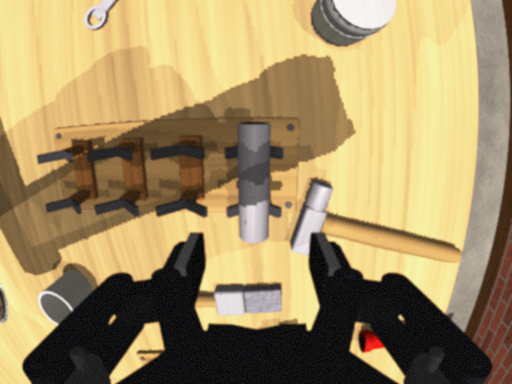

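Request:
carry_out --pt "-1.6 -5 0 2" --pt "-3.2 -10 0 4" --pt "-4.8 -15 0 6" --pt "-6.4 -20 0 8" --pt "-8 -25 0 10" --pt "-9.5 -30 0 11.5" --pt "-11 -34.8 0 11.5" --pt "-11 -34.8 0 11.5"

```text
time: 10.22
eef_pos: [0.5237, -0.1758, 0.2003]
tool_rot: [-3.137, -0.167, 0.004]
force: [0.1, 0.6, -0.1]
gripper_width: 0.0557
```

Request:
carry_out --pt "0 0 0 0" --pt "0 0 0 0" --pt "0 0 0 0"

```text
time: 10.6
eef_pos: [0.5257, -0.1722, 0.2017]
tool_rot: [-3.136, -0.177, 0.0]
force: [-0.3, 0.3, 0.8]
gripper_width: 0.0554
```

Run:
```python
from h import *
s=bot.read_state(); print(s["eef_pos"].round(4),yaw(),s["time"])
im,d=grab_frame("wrist"); tubes(wcloud(d),C); print(inframe(s["eef_pos"][None],*C))
```

```text
[ 0.5257 -0.1722  0.2017] 6.471303428229558 10.6
-0.035 5334 ylim [-0.0666  0.0612] xmid -0.0334 slope -0.0005 z 0.0978
0.035 4303 ylim [-0.0392  0.0427] xmid 0.035 slope 0.0078 z 0.1048
0.105 4049 ylim [-0.0821  0.0838] xmid 0.104 slope -0.0077 z 0.0975
[[-0.0342808  -0.00275929  0.2016798 ]]
```

Request:
carry_out --pt "0.1 -0.1 -3 0" --pt "0.1 -0.1 -6 0" --pt "0.1 -0.1 -9 0" --pt "0.1 -0.1 -11.5 0" --pt "0.1 -0.1 -12.7 0" --pt "0.1 -0.1 -12.7 0" --pt "0.1 -0.1 -12.7 0"

```text
time: 11.52
eef_pos: [0.5272, -0.1743, 0.076]
tool_rot: [3.136, 0.175, 0.002]
force: [-0.1, 0.1, 0.5]
gripper_width: 0.0558
```

Request:
carry_out --pt "0 0 0 0" --pt "0 0 0 0" --pt "0 0 0 0" --pt "0 0 0 0" --pt "0 0 0 0" --claw -1

```text
time: 12.15
eef_pos: [0.5269, -0.1745, 0.0762]
tool_rot: [3.136, 0.174, 0.003]
force: [-0.7, 0.8, 5.4]
gripper_width: 0.0298
```

Request:
carry_out --pt "0 0 1 0" --pt "0 0 3 0" --pt "0 0 6 0" --pt "0 0 9 0" --pt "0 0 12 0" --pt "0 0 13.5 0" --pt "0 0 13.5 0" --pt "0 0 13.5 0"

```text
time: 13.15
eef_pos: [0.526, -0.1741, 0.2086]
tool_rot: [-3.136, -0.174, 0.003]
force: [-0.5, -0.4, -2.7]
gripper_width: 0.0299
```

Run:
```python
from h import *
im,W=held(0,.016); cv2.imwrite("pics/w5.png",im[:,:,::-1])
```

```text
tcp [ 0.526  -0.1741  0.2086] yaw 6.37 w 0.0299 F [-0.5 -0.4 -2.7] t 13.15
-0.02 axis z rel 0.0024
0 axis z rel 0.0024
0.02 axis z rel 0.0025
0.04 axis z rel 0.0025
0.06 axis z rel 0.0062
y end [-0.0312  0.067 ]
```

View pics/w5.png

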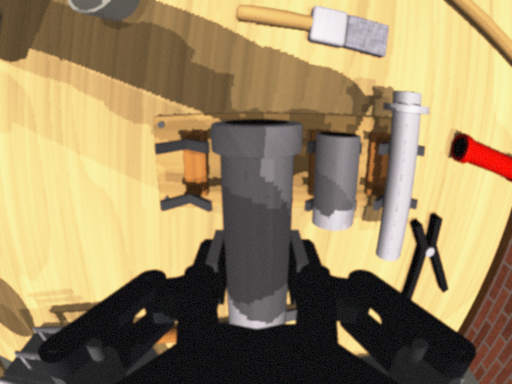

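Request:
carry_out --pt "0.6 5 0 -2" --pt "1.1 10 0 -4" --pt "1.7 15 0 -6" --pt "2.3 20 0 -8" --pt "2.8 25 0 -10" --pt "3.4 30 0 -11.5" --pt "3.9 35.5 0 -11.5" --pt "3.9 35.5 0 -11.5"

```text
time: 14.2
eef_pos: [0.5649, 0.1841, 0.208]
tool_rot: [3.139, -0.133, -0.004]
force: [0.3, -0.6, -1.8]
gripper_width: 0.0298
```

Request:
carry_out --pt "0 0 0 0" --pt "0 0 0 0" --pt "0 0 0 0" --pt "0 0 0 0"

```text
time: 14.7
eef_pos: [0.5655, 0.1799, 0.2101]
tool_rot: [-3.138, 0.143, -0.0]
force: [0.6, 0.5, -0.9]
gripper_width: 0.0296
```

Run:
```python
from h import *
im,W=held(0,.016); print(inframe(bot.read_state()["eef_pos"][None],*F))
```

```text
tcp [0.5655 0.1799 0.2101] yaw -5.21 w 0.0296 F [ 0.6  0.5 -0.9] t 14.7
-0.02 axis z rel 0.0026
0 axis z rel 0.0026
0.02 axis z rel 0.0026
0.04 axis z rel 0.0027
0.06 axis z rel 0.0063
y end [-0.0312  0.0672]
[[ 0.03593899 -0.00188225  0.21009775]]
```

Request:
carry_out --pt "0 0 -3 0" --pt "0 0 -6 0" --pt "0 0 -9 0" --pt "0 0 -11.5 0" --pt "0 0 -12.8 0" --pt "0 0 -13.3 0" --pt "0 0 -13.3 0" --pt "0 0 -13.3 0"

```text
time: 15.75
eef_pos: [0.5661, 0.181, 0.078]
tool_rot: [-3.138, 0.141, -0.003]
force: [0.8, 0.1, -2.0]
gripper_width: 0.0298
```

Request:
carry_out --pt "0 0 0 0" --pt "0 0 0 0" --pt "0 0 0 0" --pt "0 0 2 0" --pt "0 0 5 0" --pt "0 0 9 0" --pt "0 0 13 0" --pt "0 0 13 0" --claw 0.3

```text
time: 16.75
eef_pos: [0.5671, 0.1813, 0.2108]
tool_rot: [-3.136, 0.141, -0.01]
force: [0.1, 0.9, -0.7]
gripper_width: 0.0553
```

Run:
```python
from h import *
s=bot.read_state(); print(s["eef_pos"].round(4),yaw(),s["time"])
im,d=grab_frame("wrist"); cv2.imwrite("pics/w6.png",im[:,:,::-1]); tubes(wcloud(d),F,.083)
```

```text
[0.5671 0.1813 0.2108] -5.133888794798811 16.75
0.035 4782 ylim [-0.0633  0.0644] xmid 0.0343 slope 0.0055 z 0.0956
0.105 2516 ylim [-0.0503  0.054 ] xmid 0.104 slope -0.0042 z 0.0887
```

View pics/w6.png

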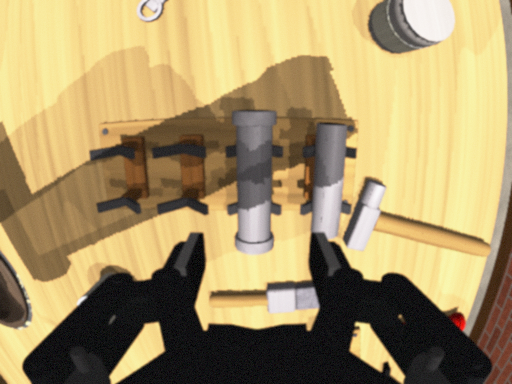

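Request:
carry_out --pt "0.4 -5 0 2" --pt "0.8 -10 0 4" --pt "1.3 -15 0 6" --pt "1.7 -20 0 8" --pt "2.1 -25 0 10" --pt "2.5 -30 0 11.5" --pt "2.8 -34.2 0 11.5" --pt "2.8 -34.2 0 11.5"

```text
time: 17.8
eef_pos: [0.5927, -0.1638, 0.2048]
tool_rot: [-3.137, -0.168, 0.004]
force: [0.2, 0.5, -0.1]
gripper_width: 0.0556
```

Request:
carry_out --pt "0 0 0 0" --pt "0 0 0 0" --pt "0 0 0 0"

```text
time: 18.18
eef_pos: [0.5934, -0.1601, 0.2069]
tool_rot: [-3.137, -0.177, 0.0]
force: [0.1, -0.1, -0.3]
gripper_width: 0.0554
```

Run:
```python
from h import *
s=bot.read_state(); print(s["eef_pos"].round(4),yaw(),s["time"])
im,d=grab_frame("wrist"); tubes(wcloud(d),C); print(inframe(s["eef_pos"][None],*C))
```

```text
[ 0.5934 -0.1601  0.2069] 6.453840728558981 18.175
0.035 4346 ylim [-0.0391  0.0427] xmid 0.0364 slope -0.0009 z 0.1049
0.105 4184 ylim [-0.0513  0.0841] xmid 0.1048 slope -0.0163 z 0.098
[[0.03433496 0.0016428  0.2069173 ]]
```

Request:
carry_out --pt "0.1 0.1 -3 0" --pt "0.1 0.1 -6 0" --pt "0.1 0.1 -9 0" --pt "0.1 0.1 -11.5 0" --pt "0.1 0.1 -12.7 0" --pt "0.1 0.1 -12.7 0" --pt "0.1 0.1 -12.7 0"

```text
time: 19.1
eef_pos: [0.5951, -0.1603, 0.0811]
tool_rot: [3.136, 0.175, 0.003]
force: [-0.2, 0.2, 0.9]
gripper_width: 0.0554
```

Request:
carry_out --pt "0 0 0 0" --pt "0 0 0 0" --pt "0 0 0 0" --pt "0 0 0 0" --pt "0 0 0 0" --claw -1

```text
time: 19.73
eef_pos: [0.5957, -0.1604, 0.0817]
tool_rot: [3.136, 0.175, 0.005]
force: [2.2, 0.5, 6.8]
gripper_width: 0.0382
```

Request:
carry_out --pt "0 0 1 0" --pt "0 0 3 0" --pt "0 0 6 0" --pt "0 0 9 0" --pt "0 0 12 0" --pt "0 0 13.5 0" --pt "0 0 13.5 0" --pt "0 0 13.5 0"

```text
time: 20.72
eef_pos: [0.5939, -0.1601, 0.2134]
tool_rot: [-3.136, -0.174, 0.003]
force: [-0.3, -0.8, -2.4]
gripper_width: 0.0383
```

Run:
```python
from h import *
im,W=held(0,.020); cv2.imwrite("pics/w7.png",im[:,:,::-1])
```

```text
tcp [ 0.5939 -0.1601  0.2134] yaw 6.36 w 0.0383 F [-0.3 -0.8 -2.4] t 20.725
-0.02 axis z rel 0.0027
0 axis z rel 0.0027
0.02 axis z rel 0.0028
0.04 axis z rel 0.0025
y end [-0.0271  0.0419]
```

View pics/w7.png

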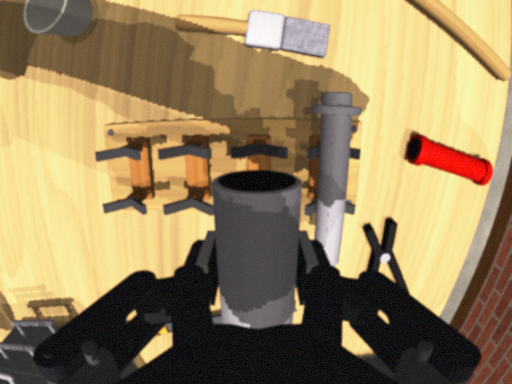

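Request:
carry_out --pt "-1.4 5 0 -2" --pt "-2.8 10 0 -4" --pt "-4.2 15 0 -6" --pt "-5.6 20 0 -8" --pt "-7 25 0 -10" --pt "-8.4 30 0 -11.5" --pt "-9.8 34.8 0 -11.5" --pt "-9.8 34.8 0 -11.5"

```text
time: 21.78
eef_pos: [0.4949, 0.1904, 0.2137]
tool_rot: [3.138, -0.133, -0.003]
force: [0.7, -0.3, -1.6]
gripper_width: 0.0381
```

Request:
carry_out --pt "0 0 0 0" --pt "0 0 0 0" --pt "0 0 0 0" --pt "0 0 0 0"

```text
time: 22.28
eef_pos: [0.4967, 0.1871, 0.2149]
tool_rot: [3.138, -0.143, -0.0]
force: [0.4, -0.2, -1.7]
gripper_width: 0.038
```

Run:
```python
from h import *
im,W=held(0,.02); print(inframe(bot.read_state()["eef_pos"][None],*F))
```

```text
tcp [0.4967 0.1871 0.2149] yaw -5.21 w 0.038 F [ 0.4 -0.2 -1.7] t 22.275
-0.02 axis z rel 0.0031
0 axis z rel 0.0031
0.02 axis z rel 0.003
0.04 axis z rel 0.0027
y end [-0.0268  0.042 ]
[[-0.03329616 -0.00094179  0.21491351]]
```

Request:
carry_out --pt "-0.1 0.1 -3 0" --pt "-0.1 0.1 -6 0" --pt "-0.1 0.1 -9 0" --pt "-0.1 0.1 -11.5 0" --pt "-0.1 0.1 -12.8 0" --pt "-0.1 0.1 -13.3 0" --pt "-0.1 0.1 -13.3 0" --pt "-0.1 0.1 -13.3 0"

```text
time: 23.32
eef_pos: [0.496, 0.189, 0.0828]
tool_rot: [-3.138, 0.141, -0.002]
force: [0.4, 0.3, -1.7]
gripper_width: 0.0379
```

Request:
carry_out --pt "0 0 0 0" --pt "0 0 0 0" --pt "0 0 0 0" --pt "0 0 2 0" --pt "0 0 5 0" --pt "0 0 9 0" --pt "0 0 13 0" --pt "0 0 13 0" --claw 0.3

```text
time: 24.32
eef_pos: [0.497, 0.1894, 0.2155]
tool_rot: [-3.136, 0.141, -0.009]
force: [0.2, -0.1, -0.8]
gripper_width: 0.0555
```

Run:
```python
from h import *
s=bot.read_state(); print(s["eef_pos"].round(4),yaw(),s["time"])
im,d=grab_frame("wrist"); cv2.imwrite("pics/w8.png",im[:,:,::-1]); tubes(wcloud(d),F,.083)
```

```text
[0.497  0.1894 0.2155] -5.1356725183029255 24.325
-0.035 4077 ylim [-0.0399  0.0419] xmid -0.0356 slope 0.0009 z 0.1027
0.035 3817 ylim [-0.0554  0.0648] xmid 0.0335 slope -0.0141 z 0.095
0.105 1943 ylim [-0.0518  0.0537] xmid 0.1037 slope 0.006 z 0.0888
```

View pics/w8.png

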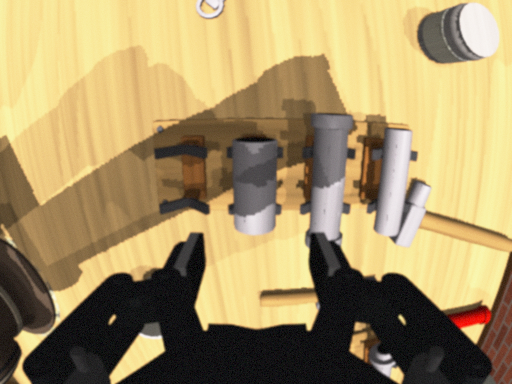

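Request:
carry_out --pt "2.4 -5 0 2" --pt "4.9 -10 0 4" --pt "7.4 -15 0 6" --pt "9.8 -20 0 8" --pt "12.3 -25 0 10" --pt "14.7 -30 0 11.5" --pt "16.8 -34.2 0 11.5" --pt "16.8 -34.2 0 11.5"

```text
time: 25.38
eef_pos: [0.6637, -0.1562, 0.2087]
tool_rot: [-3.137, -0.168, 0.005]
force: [0.1, 0.0, 0.4]
gripper_width: 0.0557
```

Request:
carry_out --pt "0 0 0 0" --pt "0 0 0 0" --pt "0 0 0 0"

```text
time: 25.75
eef_pos: [0.6632, -0.1521, 0.2123]
tool_rot: [3.137, 0.177, 0.001]
force: [0.3, 0.1, -0.6]
gripper_width: 0.0557
```

Run:
```python
from h import *
s=bot.read_state(); print(s["eef_pos"].round(4),yaw(),s["time"])
im,d=grab_frame("wrist"); tubes(wcloud(d),C); print(inframe(s["eef_pos"][None],*C))
```

```text
[ 0.6632 -0.1521  0.2123] 6.447533098569572 25.75
0.105 5216 ylim [-0.0823  0.0842] xmid 0.1066 slope -0.0005 z 0.0975
[[0.10457465 0.00185806 0.21231685]]
```

Request:
carry_out --pt "0.1 -0.1 -3 0" --pt "0.1 -0.1 -6 0" --pt "0.1 -0.1 -9 0" --pt "0.1 -0.1 -11.5 0" --pt "0.1 -0.1 -13.2 0" --pt "0.1 -0.1 -13.9 0" --pt "0.1 -0.1 -13.9 0" --pt "0.1 -0.1 -13.9 0"

```text
time: 26.8
eef_pos: [0.6651, -0.1544, 0.0741]
tool_rot: [3.136, 0.174, 0.003]
force: [-0.2, 0.1, -0.5]
gripper_width: 0.0555
```

Request:
carry_out --pt "0 0 0 0" --pt "0 0 0 0" --pt "0 0 0 0" --pt "0 0 0 0" --pt "0 0 0 0" --claw -1 --grip_force 100

```text
time: 27.42
eef_pos: [0.6655, -0.1544, 0.0741]
tool_rot: [3.136, 0.174, 0.004]
force: [1.8, -0.4, 5.2]
gripper_width: 0.0258
```

Request:
carry_out --pt "0 0 1 0" --pt "0 0 3 0" --pt "0 0 6 0" --pt "0 0 9 0" --pt "0 0 12 0" --pt "0 0 14 0" --pt "0 0 14 0" --pt "0 0 14 0"

```text
time: 28.42
eef_pos: [0.6638, -0.1542, 0.2114]
tool_rot: [-3.136, -0.174, 0.004]
force: [-0.1, 0.1, -3.9]
gripper_width: 0.0258
```

Run:
```python
from h import *
im,W=held(0,.0143); cv2.imwrite("pics/w9.png",im[:,:,::-1])
```

```text
tcp [ 0.6638 -0.1542  0.2114] yaw 6.36 w 0.0258 F [-0.1  0.1 -3.9] t 28.425
-0.02 axis z rel 0.0019
0 axis z rel 0.0021
0.02 axis z rel 0.002
0.04 axis z rel 0.002
0.06 axis z rel 0.002
y end [-0.0335  0.0857]
```

View pics/w9.png

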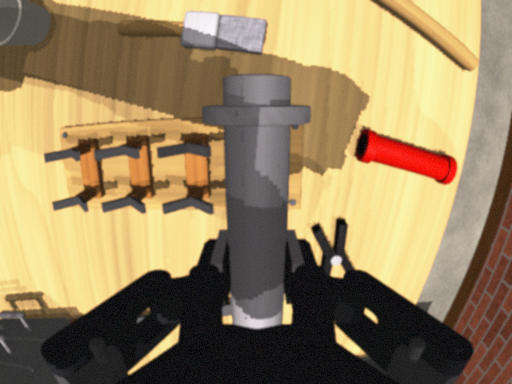

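Request:
carry_out --pt "-3 4.4 0 -2" --pt "-6 8.8 0 -4" --pt "-9 13.2 0 -6" --pt "-12 17.6 0 -8" --pt "-15 22 0 -10" --pt "-18 26.4 0 -11.5" --pt "-21 30.8 0 -11.5" --pt "-23.8 34.9 0 -11.5"

```text
time: 29.48
eef_pos: [0.4245, 0.1957, 0.2118]
tool_rot: [3.138, -0.141, -0.003]
force: [0.5, 1.2, -3.2]
gripper_width: 0.0257
```

Request:
carry_out --pt "0 0 0 0" --pt "0 0 0 0" --pt "0 0 0 0" --pt "0 0 0 0" --pt "0 0 0 0"

```text
time: 30.1
eef_pos: [0.4268, 0.1942, 0.2128]
tool_rot: [3.138, -0.143, -0.0]
force: [-0.1, -0.1, -2.7]
gripper_width: 0.0257
```

Run:
```python
from h import *
im,W=held(0,.0143); print(inframe(bot.read_state()["eef_pos"][None],*F))
```

```text
tcp [0.4268 0.1942 0.2128] yaw -5.21 w 0.0257 F [-0.1 -0.1 -2.7] t 30.1
-0.02 axis z rel 0.0024
0 axis z rel 0.0024
0.02 axis z rel 0.0023
0.04 axis z rel 0.0023
0.06 axis z rel 0.0024
y end [-0.0335  0.0857]
[[-1.03577907e-01 -1.11169032e-04  2.12838448e-01]]
```

Request:
carry_out --pt "-0.1 0 -3 0" --pt "-0.1 0 -6 0" --pt "-0.1 0 -9 0" --pt "-0.1 0 -11.5 0" --pt "-0.1 0 -13.2 0" --pt "-0.1 0 -13.8 0" --pt "-0.1 0 -13.8 0" --pt "-0.1 0 -13.8 0"

```text
time: 31.15
eef_pos: [0.4258, 0.1949, 0.0756]
tool_rot: [-3.138, 0.141, -0.001]
force: [1.0, -0.2, -2.6]
gripper_width: 0.0259
```

Request:
carry_out --pt "0 0 0 0" --pt "0 0 0 0" --pt "0 0 0 0" --pt "0 0 2 0" --pt "0 0 5 0" --pt "0 0 9 0" --pt "0 0 13 0" --pt "0 0 13 0" --claw 0.3

```text
time: 32.15
eef_pos: [0.427, 0.1955, 0.2083]
tool_rot: [-3.136, 0.141, -0.008]
force: [0.5, 0.5, -0.7]
gripper_width: 0.0556
```

Request:
carry_out --pt "0 -5 3 0" --pt "0 -10 3 0" --pt "0 -15 3 0" --pt "0 -20 3 0" --pt "0 -20 3 0"

```text
time: 32.78
eef_pos: [0.4249, -0.0078, 0.2341]
tool_rot: [3.138, -0.149, -0.001]
force: [0.3, -0.8, 0.3]
gripper_width: 0.0559
```

Run:
```python
from h import *
s=bot.read_state(); print(s["eef_pos"].round(4),yaw(),s["time"],s["force"])
for n in ("top","scene"):
    im,d=grab_frame(n); cv2.imwrite(f"pics/{n}9.png",im[:,:,::-1]); print(n); tubes(cloud(n,d),F,.083)
im,d=grab_frame("wrist"); cv2.imwrite("pics/w10.png",im[:,:,::-1]); print("wrist"); tubes(wcloud(d),F,.083)
```

```text
[ 0.4249 -0.0078  0.2341] -5.442805506322783 32.775 [ 0.26512487 -0.84124788  0.30655287]
top
-0.105 780 ylim [-0.0827  0.0837] xmid -0.1046 slope 0.0065 z 0.0964
-0.035 625 ylim [-0.042   0.0405] xmid -0.0349 slope 0.0114 z 0.1068
0.035 733 ylim [-0.0648  0.0634] xmid 0.0348 slope 0.0063 z 0.0984
0.105 466 ylim [-0.0535  0.0532] xmid 0.1046 slope 0.0017 z 0.0933
scene
-0.105 399 ylim [-0.0842  0.084 ] xmid -0.1 slope 0.0095 z 0.0956
-0.035 437 ylim [-0.0438  0.0399] xmid -0.0294 slope 0.078 z 0.104
0.035 480 ylim [-0.0662  0.0645] xmid 0.0394 slope 0.007 z 0.0967
0.105 304 ylim [-0.0554  0.0526] xmid 0.1082 slope 0.0094 z 0.0912
wrist
-0.105 1524 ylim [-0.0832 -0.028 ] xmid -0.1045 slope -0.0056 z 0.0912
-0.035 684 ylim [-0.0412 -0.0278] xmid -0.036 slope -0.0999 z 0.1045
0.035 1361 ylim [-0.0641 -0.0181] xmid 0.0329 slope 0.0239 z 0.0981
0.105 836 ylim [-0.0526 -0.0014] xmid 0.1039 slope 0.0037 z 0.0914
```

View pics/top9.png

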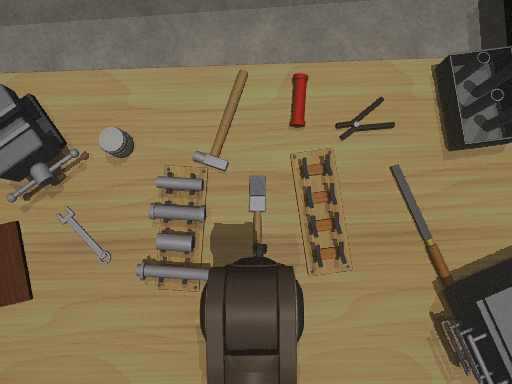

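View pics/scene9.png

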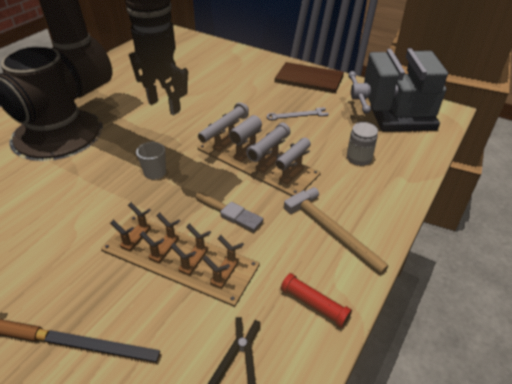

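All four pieces are seated in reverse order, centred and parallel to the rack. The arm is clear of them, so I'm handing in.

```bash
python3 -c "
from rig import bot
print(bot.finish_job())"
```

```text
the job is handed in; nothing more can be done
None
```

All four pieces are in the filing rack in reverse order. From farthest to nearest the robot they are offcut, head tube, shell and steerer. I handed the job in at about 33 s, well inside the 99 s limit; no verdict is reported.

- **Position:** The last top-camera check put every piece within about 1 mm of its saddle, both along and across the row. All four lay within about 0.012 rad of the rack's y axis.
- **Height:** The depth readings from the three cameras match the seated heights to within about 3 mm.
- **Handling:** Nothing was dropped. The highest force I saw on the tool was about 7 N, and the red look-alike was not touched. At hand-in the arm stood clear, about 20 cm from the nearest piece.
- **Camera disagreement:** The scene camera read the positions along the row 3–6 mm farther out, and gave a 0.078 rad slope for the shell. It sees the tubes from one side, so I put this down to the viewing angle and partial coverage. The wrist camera's last view caught only the ends of the tubes. Its full view just after placing agreed with the top camera for the offcut, head tube and shell; I took no such view for the steerer, so its placing rests mainly on the top camera.
- **Stillness:** I did not measure the pieces' speed. I judged them still because their positions stayed the same from picture to picture.

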